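# Right the toppled chassis bracket and square it in the fixture

## Task

The aluminium chassis bracket has toppled onto its back: stand it upright on its foot on the open bench, clear of the dark steel squaring fixture, and let go of it there. Then take it afresh and push it home into the fixture's corner, so that it stands square with its toe edge flush against the tall plate and the side of its foot flush against the low fence. Leave it standing there and leave the other things on the bench where they are.

Things in the scene. Friction and masses are not known exactly. Their poses are not given: they have to be found in the camera images.
- bracket: Aluminium chassis bracket, 220 g, 120 mm tall: foot plate 75 (x) by 60 (y) by 6 mm thick, carrying a U channel. Origin: centre of the foot's underside; z up when it stands; x from heel to toe. The channel's back is level with the heel edge, its open side faces the toe; the foot sticks out 43 mm beyond it at the toe and 10 mm at each side. It starts lying on the channel's back, x up.
- channel_top (a point): centre of the top end of the bracket's upright U channel, x -21.5, y 0, z 120 mm in the bracket's frame. The channel is 40 mm wide (y -20 to 20), 32 mm deep (x -37.5 to -5.5), walls 4 mm
- toe_a (a point): bracket's bottom toe corner, x 37.5, y 30, z 0 mm in the bracket's frame
- toe_b (a point): bracket's other bottom toe corner, x 37.5, y -30, z 0 mm
- heel_a (a point): bracket's bottom heel corner, x -37.5, y 30, z 0 mm
- fixture: Fixed dark steel squaring fixture: a tall plate (130 mm tall) and a low fence bar (18 mm tall), both 12 mm thick, meeting at a right angle; bare bench between. Origin: inside corner at bench level, z up. Tall plate's inner face: plane y = 0, from x = 0 to -138 mm. Low fence's inner face: plane x = 0, from y = 0 to 130 mm. The pocket is at x < 0, y > 0
- home (a point): where the bracket's origin (foot centre) comes when home: x -30, y 37.5, z 0 mm in the fixture's frame; the bracket's x axis then points along the fixture's -y, its y axis along the fixture's x
- game_board: green circuit board 110 x 170 mm, 12 to 20 mm tall with its chips, lying flat; origin at the centre of its underside; a bystander
- spinner_1: orange plastic spinner knob, 38 mm across, 22 mm tall; origin at the centre of its underside; a bystander
- spinner_2: another orange plastic spinner knob, same size; origin at the centre of its underside; a bystander
- fuse_holder: black bakelite fuse holder, 45 x 22 mm, 23 mm tall; origin at the centre of its underside; a bystander
- screwdriver: screwdriver lying flat, about 200 mm long, origin on the bench under its shaft line; a bystander
- screw_tin: open steel tin 70 x 95 mm, 28 mm tall; origin at the centre of its underside; a bystander
- meter: yellow hand-held test meter lying flat, 135 x 75 mm, 35 mm tall; origin at the centre of its underside; a bystander
Not all that is in view belongs to the job. Of the things like the bracket, leave any that is orange or pink; of the rest the smaller one is meant.

How it is judged:
By the outcome, as a careful person would: the job done as asked, in the order asked, and still so for the second after the job is handed in, with the robot touching nothing.
It also fails if it takes over 54 s, if anything falls off the work surface, if the arm or the gripper's body presses on something with over 40 N, if the wrist force passes 120 N, or if a joint passes its speed limit or range.

## Robot

A 7-joint arm with a two-finger parallel gripper is mounted at the origin on the work surface. World frame = base frame: x ahead of the robot, y to its left, z up, the work surface at z = 0. Lengths are in m, angles in rad, forces in N, time in s.
With the tool pointing down it reaches from about 0.4 to 0.85 m from the base axis. Payload 10.4 kg.
Tool frame: the origin (TCP) lies where the fingers leave the gripper's body, on its centre line; the fingertips stand 73 mm ahead of it and the grasp point (between the pads) lies 54 mm ahead of it (robot.tcp_to_tips is the distance from the TCP to the fingertips, in m); z points along the fingers, y is the line along which they close (so a half turn about z gives the same grasp; the last joint's range is limited). The gripper opens to 85 mm and grips with 20 to 120 N. Pads are 22 mm wide; open, the fingers measure 114 mm over their backs; the gripper's body (76 mm by 85 mm) begins 54 mm behind the grasp point. The pads swing forward as they close: fully open they stand 13 mm farther back than shut.
Start: joints at [-1.275, 0.332, -0.065, 1.46, 0.022, 1.35, -0.088], TCP at [0.196, 0.594, 0.304] pointing down, gripper open.
Joint ranges: [-2.6, 2.6], [-0.5, 2.12], [-1.47, 1.34], [0.16, 2.42], [-1.27, 4.41], [0.06, 2.06], [-2.6, 2.6]. Speed limits (rad/s): [2.22, 2.22, 2.79, 2.79, 3.14, 3.14, 3.14].

## Interface

Orientations are given as a unit quaternion [x, y, z, w].
In Python, from cell import telemetry, get_image, close_job, regions_of, robot gives the robot as it stands.
- The arm moves only by the shell command python3 -m pendant 'ROWS' [FORCE]. ROWS is JSON, a list of rows, each a list of 7 numbers: the shift along the tool's x, y, z in mm, then the turn, a rotation vector about the tool's x, y, z in degrees, then the opening, from 0 (shut) to 1 (fully open). A call has 1 to 8 rows; each row shifts and turns the commanded pose from where the row before left it, along the tool's axes as they then stand; what a row does not reach is not made up. A row lasts 1/10 s, in which the tool goes at most 50 mm and 8.59 degrees, less where a joint would pass 70% of its speed; a pose out of reach is approached as far as the arm can. A call is refused whole if a number of a shift passes 50 or a number of a turn 8.59, either way. A call with a gripper value outside its range is refused whole. The fingers move at their own pace and stop on an object; FORCE is the grip in N (left out, the last holds). Time passes only in rows, so rows that do not move let the fingers close. It gives the time, the measured TCP pose, the force, the opening and the grip force at its end, in the units of the state.
- telemetry.sense(): the state, without advancing time (a new reading comes with each control period).
- get_image(name): name is "side" or "top" or "wrist"; returns a dict with "img" (384x512x3 uint8, red, green, blue), "fx", "fy", "cx", "cy" (pixels), "dist_coeffs" ([k1, k2, p1, p2, k3] as OpenCV has them; the pictures are not rectified), "cam_to_world" (4x4, takes a point from camera to world coordinates). Camera axes: x right, y up, looking along -z (the intrinsics and any distortion apply to the point x, -y, -z); pixel columns grow to the right and rows downward; lengths in m; the calibration is good to about 2 mm. A picture is of the moment at which its call begins. There is no depth.
- close_job(): hands the job in; it is judged then, once.
Trained networks look in a picture, given as the dict that the camera call returned (one of the last four; its "shot" number tells which), for a name from the list of things; names that differ only in an ending like _2 or _b are one class to them, and where a whole thing is asked for, a point or a joint stands for the part that bears it (a point fixed in the world has none). Each returns a list of dicts, best first, with "p" (0 to 1); they miss things now and then, are a little off and sometimes report something else, mostly with a low value. They report only what shows in the picture. A call takes as long as a camera call. They do not tell look-alikes from the thing itself.
- regions_of(name, picture): "region" (384x512 bool, what is visible of it) and "extent" ([centre column, centre row, width, height] in pixels, round what is visible of it).
The state is a dict: "clock": time; "q": joint angles; "qvel": joint speeds; "tau": joint torques, N m; "eef_pos": TCP position; "eef_rot": TCP orientation; "force": force on the tool from outside, world axes, zero at the start; "ft_torque": the same for the moment, N m; "finger_gap": finger opening in m; "finger_force": force on a finger pad.
Only numpy, scipy, OpenCV 4.12 (cv2) and the standard library are available. Lean on these libraries where they do the work, as an engineer would, in place of code of your own. Each camera call takes 0.05 s, during which the arm holds its last target. There are 200 camera calls.

## Working session

There is one attempt and no reset: what is moved stays moved. The work goes in short steps, Python scripts to look and compute and a shell command to move; the robot and the scene stay as the last step left them, time stands still between calls to the robot, and variables do not carry over. Pictures are saved under pics/ and viewed, at most 10 in all, crops included, and the job is handed in when it is done.

```bash
mkdir -p pics; ls
cat > h.py <<'E'
import numpy as np,cv2
from cell import telemetry,get_image,close_job,regions_of,robot
from scipy.spatial.transform import Rotation as R
def ray(p,uv):
    K=np.array([[p['fx'],0,p['cx']],[0,p['fy'],p['cy']],[0,0,1]]);T=np.array(p['cam_to_world'])
    n=cv2.undistortPoints(np.array(uv,float).reshape(-1,1,2),K,np.array(p['dist_coeffs'],float)).reshape(-1,2)
    d=np.c_[n[:,0],-n[:,1],-np.ones(len(n))]@T[:3,:3].T
    return T[:3,3],d
def onz(p,uv,z=0.):
    o,d=ray(p,uv);return o+d*((z-o[2])/d[:,2])[:,None]
def proj(p,X):
    K=np.array([[p['fx'],0,p['cx']],[0,p['fy'],p['cy']],[0,0,1]]);T=np.array(p['cam_to_world'])
    c=(np.atleast_2d(X)-T[:3,3])@T[:3,:3]*[1,-1,-1]
    return cv2.projectPoints(c.reshape(-1,1,3),np.zeros(3),np.zeros(3),K,np.array(p['dist_coeffs'],float))[0].reshape(-1,2)
def save(n,im): cv2.imwrite('pics/'+n+'.png',cv2.cvtColor(im,cv2.COLOR_RGB2BGR))
E
python3 - <<'E'
from h import *
s=telemetry.sense();print(s['eef_pos'],s['eef_rot'],R.from_quat(s['eef_rot']).as_matrix().round(3))
ims=[]
for n in['top','side','wrist']:
    p=get_image(n);ims.append(p['img'])
    print(n,p['fx'],np.array(p['cam_to_world']).round(3).tolist())
    for o in ['bracket','fixture']:
        for r in regions_of(o,p): print(o,round(r['p'],2),np.round(r['extent']), onz(p,[r['extent'][:2]],.02).round(3) , p['img'][r['region']].mean(0).round(), r['region'].sum())
save('a',np.hstack(ims[:2])[:,:]);
b=cv2.resize(ims[0],(800,600));save('top',b);save('side',cv2.resize(ims[1],(800,600)))
E
```

```text
pics
[0.19579896 0.59323908 0.30311625] [ 1.58702701e-01  9.87326155e-01 -7.14929956e-04 -7.60535755e-05] [[-0.95   0.313 -0.   ]
 [ 0.313  0.95  -0.001]
 [-0.    -0.001 -1.   ]]
top 392.08162042927955 [[0.018, 0.989, -0.146, 0.277], [-1.0, 0.015, -0.015, -0.0], [-0.013, 0.147, 0.989, 1.226], [0.0, 0.0, 0.0, 1.0]]
bracket 0.95 [132. 153.  46.  68.] [[0.589 0.4   0.02 ]] [181. 184. 181.] 1522
bracket 0.68 [137. 279.  36.  61.] [[0.197 0.359 0.02 ]] [150.  92.  48.] 1256
bracket 0.66 [201. 152.  29.  38.] [[0.595 0.18  0.02 ]] [207. 147. 171.] 488
bracket 0.64 [228. 194.  40.  30.] [[0.463 0.091 0.02 ]] [222. 226. 227.] 543
fixture 0.64 [328. 173.  62.  57.] [[ 0.534 -0.222  0.02 ]] [78. 79. 81.] 984
side 398.4265080710709 [[0.972, 0.179, -0.149, 0.289], [-0.233, 0.75, -0.619, -0.745], [0.001, 0.637, 0.771, 0.981], [0.0, 0.0, 0.0, 1.0]]
bracket 0.89 [162. 141.  51.  30.] [[0.196 0.348 0.02 ]] [166.  93.  51.] 996
bracket 0.77 [252. 182.  33.  37.] [[0.463 0.088 0.02 ]] [188. 183. 176.] 596
bracket 0.77 [267. 111.  49.  45.] [[0.597 0.426 0.02 ]] [176. 170. 162.] 1102
bracket 0.76 [286. 156.  36.  21.] [[0.6   0.176 0.02 ]] [195. 121. 137.] 590
fixture 0.93 [305. 260.  59.  61.] [[ 0.54  -0.227  0.02 ]] [87. 86. 85.] 1834
wrist 342.2631559678789 [[0.313, -0.901, -0.3, 0.12], [0.95, 0.297, 0.098, 0.618], [0.001, -0.316, 0.949, 0.374], [0.0, 0.0, 0.0, 1.0]]
bracket 0.73 [ 56. 229. 112. 154.] [[0.202 0.353 0.02 ]] [168.  88.   9.] 9134
```

View pics/top.png

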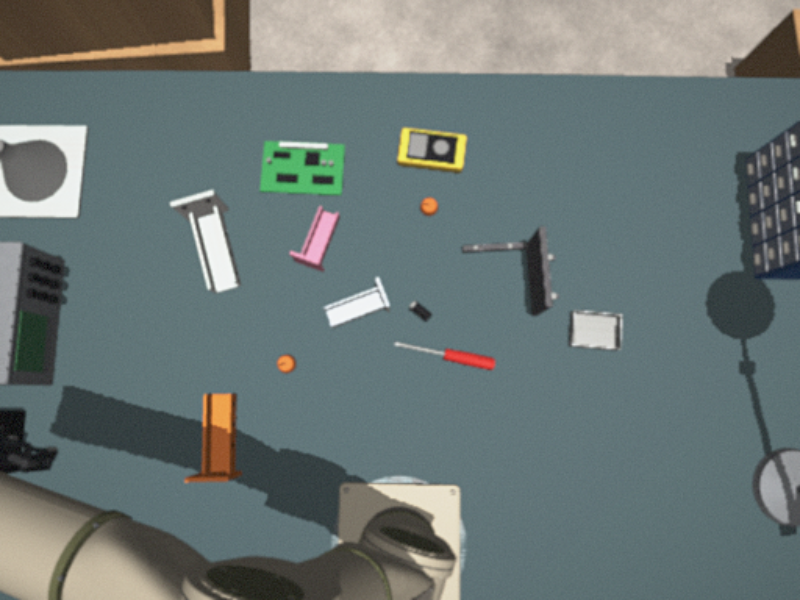

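View pics/side.png

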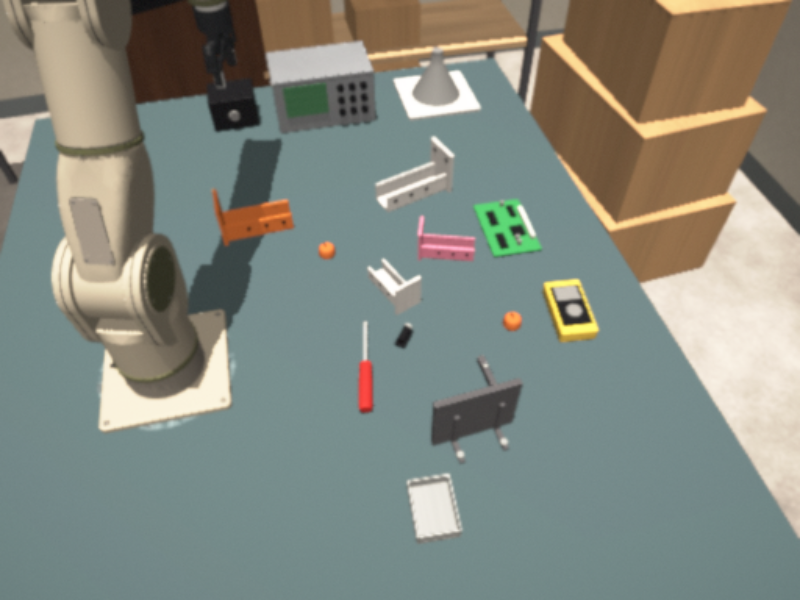

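```bash
cat >> h.py <<'E'
from scipy.optimize import minimize
BR=[[-37.5,37.5,-30,30,0,6],[-37.5,-33.5,-20,20,6,120],[-37.5,-5.5,16,20,6,120],[-37.5,-5.5,-20,-16,6,120]]
FX=[[-138,12,-12,0,0,130],[0,12,0,130,0,18]]
def box(b): return np.array([[x,y,z] for x in b[:2] for y in b[2:4] for z in b[4:]])/1000.
def lying(v): # x,y,yaw: bracket z axis direction yaw in plane, x up; v[:2]=ground point under foot underside centre
    c,s=np.cos(v[2]),np.sin(v[2]);zz=np.array([c,s,0]);xx=np.array([0,0,1.]);yy=np.cross(zz,xx)
    return np.c_[xx,yy,zz],np.array([v[0],v[1],.0375])
def stand(v): # yaw of x axis
    c,s=np.cos(v[2]),np.sin(v[2]);return np.array([[c,-s,0],[s,c,0],[0,0,1.]]),np.array([v[0],v[1],0])
S=2
def sil(p,boxes,M):
    m=np.zeros((384*S,512*S),np.uint8)
    for b in boxes:
        q=proj(p,box(b)@M[0].T+M[1]);cv2.fillConvexPoly(m,cv2.convexHull(((q+.5)*S*16-8).round().astype(np.int32)),1,shift=4)
    return m
def fit(obs,boxes,f,v0):
    obs=[(p,cv2.resize(r.astype(np.uint8),None,fx=S,fy=S,interpolation=0)) for p,r in obs]
    def cost(v):
        c=0
        for p,r in obs:
            m=sil(p,boxes,f(v));c+=1-(m&r).sum()/max(1,(m|r).sum())
        return c/len(obs)
    best=None
    sc=np.array([.015,.015,.15])
    v=np.array(v0,float)
    for k in (1,.5,.2):
        r=minimize(cost,v,method='Nelder-Mead',options=dict(initial_simplex=np.vstack([v]+[v+k*sc*e for e in np.eye(3)]),xatol=1e-4,fatol=1e-5));v=r.x
    return v.round(4),round(r.fun,3)
def pick(name,p,xy,z=.02):
    rs=[r for r in regions_of(name,p)];
    if not rs:return None
    r=min(rs,key=lambda r:np.linalg.norm(onz(p,[r['extent'][:2]],z)[0,:2]-xy))
    print(name,r['p'],np.round(r['extent'],0));return r['region']
E
python3 - <<'E'
from h import *
print([a for a in dir(robot) if a[0]!='_'])
pt,ps=get_image('top'),get_image('side')
ob=[(p,pick('bracket',p,[.463,.09])) for p in(pt,ps)]
of=[(p,pick('fixture',p,[.537,-.225])) for p in(pt,ps)]
for o in(ob,ob[:1],ob[1:]): print(fit(o,BR,lying,[.47,.04,1.9]))
for o in(of,of[:1],of[1:]): print(fit(o,FX,stand,[.60,-.21,0.]))
E
```

```text
['Unreachable', 'tcp_to_tips']
bracket 0.93 [229. 194.  41.  29.]
bracket 0.81 [255. 184.  33.  32.]
fixture 0.76 [326. 173.  62.  55.]
fixture 0.78 [306. 261.  58.  66.]
(array([0.4803, 0.0341, 1.9592]), np.float64(0.082))
(array([0.4797, 0.0344, 1.9629]), np.float64(0.072))
(array([0.4807, 0.0351, 1.9473]), np.float64(0.072))
(array([ 0.5843, -0.2521,  0.0743]), np.float64(0.116))
(array([ 0.5841, -0.2524,  0.0718]), np.float64(0.118))
(array([ 0.5855, -0.2517,  0.0739]), np.float64(0.107))
```

```bash
cat >> h.py <<'E'
def tool(yaw_y,tilt): # tool y at angle yaw_y in the plane, turned by tilt deg about tool y from straight down
    y=np.array([np.cos(yaw_y),np.sin(yaw_y),0]);z=np.array([0,0,-1.])
    return R.from_matrix(np.c_[np.cross(y,z),y,z])*R.from_rotvec([0,np.radians(tilt),0])
def rows(Rt,Gt,n,cur=None,off=.054):
    "per-row moves to bring grasp point to Gt with orientation Rt; returns the end pose"
    s=telemetry.sense();p0,R0=cur or (np.array(s['eef_pos']),R.from_quat(s['eef_rot']))
    p1=np.array(Gt)-off*Rt.as_matrix()[:,2];w=(R0.inv()*Rt).as_rotvec()
    print('dist',(1e3*(p1-p0)).round(1),'turn',np.degrees(w).round(1));P,Q=p0,R0
    g0=p0+off*R0.as_matrix()[:,2]
    for k in range(1,n+1):
        Rn=R0*R.from_rotvec(w*k/n);pn=g0+(np.array(Gt)-g0)*k/n-off*Rn.as_matrix()[:,2]
        print((1e3*Q.inv().apply(pn-P)).round(1).tolist(),np.degrees((Q.inv()*Rn).as_rotvec()).round(2).tolist());P,Q=pn,Rn
    return p1,Rt
LY=(.480,.0345,1.955)
E
python3 - <<'E'
from h import *
a=LY[2];bz=np.array([np.cos(a),np.sin(a),0]);G=np.array([LY[0],LY[1],.026])+.085*bz
c=rows(tool(a-np.pi/2,0),[G[0],G[1],.26],14)
rows(tool(a-np.pi/2,-45),[G[0],G[1],.16],6,c)
E
```

```text
dist [ 252.3 -480.2   10.1] turn [ 0.  -0.  49.7]
[-27.9, -26.9, -0.7] [0.0, -0.0, 3.55]
[-29.5, -25.1, -0.7] [0.0, -0.0, 3.55]
[-31.0, -23.3, -0.7] [0.0, -0.0, 3.55]
[-32.4, -21.3, -0.7] [0.0, -0.0, 3.55]
[-33.6, -19.3, -0.7] [0.0, -0.0, 3.55]
[-34.7, -17.1, -0.7] [0.0, -0.0, 3.55]
[-35.7, -15.0, -0.7] [0.0, -0.0, 3.55]
[-36.6, -12.7, -0.7] [0.0, -0.0, 3.55]
[-37.3, -10.4, -0.7] [0.0, -0.0, 3.55]
[-37.9, -8.1, -0.7] [0.0, -0.0, 3.55]
[-38.3, -5.7, -0.7] [0.0, -0.0, 3.55]
[-38.6, -3.3, -0.7] [0.0, -0.0, 3.55]
[-38.7, -0.9, -0.7] [0.0, -0.0, 3.55]
[-38.7, 1.5, -0.7] [0.0, -0.0, 3.55]
dist [ -14.3   35.4 -115.8] turn [  0. -45.  -0.]
[7.0, 0.0, 17.1] [0.0, -7.5, 0.0]
[9.2, -0.0, 17.0] [0.0, -7.5, -0.0]
[11.4, -0.0, 16.6] [-0.0, -7.5, 0.0]
[13.4, 0.0, 15.9] [0.0, -7.5, 0.0]
[15.4, -0.0, 14.9] [-0.0, -7.5, -0.0]
[17.2, 0.0, 13.7] [0.0, -7.5, 0.0]
```

```bash
python3 -m pendant '[[-28,-27,-0.7,0,0,3.55,1],[-29.5,-25,-0.7,0,0,3.55,1],[-31,-23.3,-0.7,0,0,3.55,1],[-32.4,-21.3,-0.7,0,0,3.55,1],[-33.6,-19.3,-0.7,0,0,3.55,1],[-34.7,-17,-0.7,0,0,3.55,1],[-35.7,-15,-0.7,0,0,3.55,1],[-36.6,-12.7,-0.7,0,0,3.55,1]]' 60
python3 -m pendant '[[-37.3,-10.4,-0.7,0,0,3.55,1],[-37.9,-8,-0.7,0,0,3.55,1],[-38.3,-5.7,-0.7,0,0,3.55,1],[-38.6,-3.3,-0.7,0,0,3.55,1],[-38.7,-1,-0.7,0,0,3.55,1],[-38.7,1.5,-0.7,0,0,3.55,1],[0,0,0,0,0,0,1],[0,0,0,0,0,0,1]]'
python3 -m pendant '[[7,0,17,0,-7.5,0,1],[9.2,0,17,0,-7.5,0,1],[11.4,0,16.6,0,-7.5,0,1],[13.4,0,16,0,-7.5,0,1],[15.4,0,15,0,-7.5,0,1],[17.2,0,13.7,0,-7.5,0,1],[0,0,0,0,0,0,1],[0,0,0,0,0,0,1]]'
python3 - <<'E'
from h import *
p=get_image('wrist');save('w1',p['img'])
r=pick('bracket',p,LY[:2])
a=LY[2]
print(fit([(p,r)],BR,lying,LY))
s=telemetry.sense();print(np.array(s['q']).round(2))
bz=np.array([np.cos(a),np.sin(a),0]);G=np.array([LY[0],LY[1],.026])+.085*bz
rows(tool(a-np.pi/2,-45),G,5)
E
```

```text
clock: 1.55
eef_pos: [0.3408, 0.3177, 0.3098]
eef_rot: [0.397, 0.918, 0.0, -0.0]
force: [1.1, 0.5, 1.0]
finger_gap: 0.0854
finger_force: 0.0
clock: 2.35
eef_pos: [0.4487, 0.1132, 0.3138]
eef_rot: [0.56, 0.829, 0.0, -0.0]
force: [-0.7, 0.0, -0.4]
finger_gap: 0.0854
finger_force: 0.0
clock: 3.15
eef_pos: [0.4339, 0.1498, 0.1976]
eef_rot: [0.515, 0.767, -0.214, 0.316]
force: [-0.1, 0.1, 0.8]
finger_gap: 0.0856
finger_force: 0.0
bracket 0.59 [257.  97.  80. 195.]
(array([0.4819, 0.0345, 1.9537]), np.float64(0.014))
[-0.99  0.23  0.18  2.02  0.68  1.34 -0.74]
dist [-1.000e+00 -1.000e-01 -1.349e+02] turn [ 0.1 -0.2 -0.1]
[19.1, -0.3, 19.1] [0.01, -0.04, -0.02]
[19.1, -0.2, 19.1] [0.01, -0.04, -0.02]
[19.1, -0.2, 19.1] [0.01, -0.04, -0.02]
[19.1, -0.2, 19.1] [0.01, -0.04, -0.02]
[19.1, -0.2, 19.0] [0.01, -0.04, -0.02]
```

View pics/w1.png

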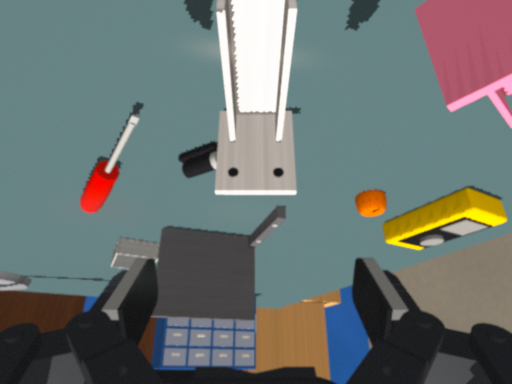

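```bash
python3 -m pendant '[[19,0.3,19,0,0,0,1],[19,0.3,19,0,0,0,1],[19,0.3,19,0,0,0,1],[19,0.3,19,0,0,0,1],[18.5,0.3,18.5,0,0,0,1],[0,0,0,0,0,0,1],[0,0,0,0,0,0,0.3],[0,0,0,0,0,0,0.3]]' 60
python3 -m pendant '[[0,0,0,0,0,0,0],[0,0,0,0,0,0,0],[0,0,0,0,0,0,0],[0,0,0,0,0,0,0],[0,0,0,0,0,0,0]]' 60
python3 -m pendant '[[-10,0,-10,0,0,0,0],[-20,0,-20,0,0,0,0],[-30,0,-30,0,0,0,0],[-25,0,-25,0,0,0,0],[0,0,0,0,0,0,0]]' 60
python3 - <<'E'
from h import *
# upright: grasp point stands at z=.085+.03 ; bracket origin target (.53,.06); bracket frame grasp x=-11.5
a=LY[2]
xx=np.array([-np.cos(a),-np.sin(a),0]) # toe direction when upright
G=np.array([.53,.06,0])-.0115*xx+[0,0,.085+.04]
rows(tool(a-np.pi/2,45),G,12)
E
```

```text
clock: 4.05
eef_pos: [0.4366, 0.1498, 0.0659]
eef_rot: [0.517, 0.766, -0.213, 0.317]
force: [0.9, -0.1, 0.1]
finger_gap: 0.0587
finger_force: 0.0
clock: 4.55
eef_pos: [0.4362, 0.1499, 0.0655]
eef_rot: [0.517, 0.766, -0.213, 0.318]
force: [-2.6, 2.3, 9.9]
finger_gap: 0.0388
finger_force: 60.5
clock: 5.05
eef_pos: [0.437, 0.1504, 0.189]
eef_rot: [0.518, 0.766, -0.21, 0.318]
force: [0.0, 0.1, -2.4]
finger_gap: 0.039
finger_force: 60.9
dist [ 103.  -115.1  -25.9] turn [ 0.4 89.8 -0. ]
[-9.6, 4.4, 6.1] [0.04, 7.48, -0.0]
[-10.3, 4.4, 5.7] [0.04, 7.48, -0.0]
[-10.9, 4.4, 5.2] [0.04, 7.48, -0.0]
[-11.5, 4.4, 4.6] [0.04, 7.48, -0.0]
[-12.0, 4.4, 4.0] [0.04, 7.48, -0.0]
[-12.5, 4.4, 3.3] [0.04, 7.48, -0.0]
[-12.8, 4.4, 2.6] [0.04, 7.48, -0.0]
[-13.0, 4.4, 1.8] [0.04, 7.48, -0.0]
[-13.1, 4.4, 1.0] [0.04, 7.48, -0.0]
[-13.2, 4.4, 0.2] [0.04, 7.48, -0.0]
[-13.1, 4.4, -0.6] [0.04, 7.48, -0.0]
[-12.9, 4.4, -1.3] [0.04, 7.48, -0.0]
```

```bash
python3 -m pendant '[[-9.6,4.4,6.1,0,7.48,0,0],[-10.3,4.4,5.7,0,7.48,0,0],[-10.9,4.4,5.2,0,7.48,0,0],[-11.5,4.4,4.6,0,7.48,0,0],[-12,4.4,4,0,7.48,0,0],[-12.5,4.4,3.3,0,7.48,0,0],[-12.8,4.4,2.6,0,7.48,0,0],[-13,4.4,1.8,0,7.48,0,0]]' 60
python3 -m pendant '[[-13,4.4,1,0,7.48,0,0],[-13,4.4,0.2,0,7.48,0,0],[-13,4.4,-0.6,0,7.48,0,0],[-13,4.4,-1.3,0,7.48,0,0],[0,0,0,0,0,0,0],[0,0,0,0,0,0,0],[0,0,0,0,0,0,0]]' 60
cat >> h.py <<'E'
def fit6(obs,v0): # x,y,z + rotvec perturbation of standing pose yaw
    from scipy.optimize import minimize
    obs=[(p,cv2.resize(r.astype(np.uint8),None,fx=S,fy=S,interpolation=0)) for p,r in obs]
    sc=np.array([.01,.01,.01,.1,.1,.1]);v0=np.array(v0,float)
    f=lambda v:(R.from_euler('zyx',v[3:]).as_matrix(),v[:3])
    def cost(v):
        c=0
        for p,r in obs:
            m=sil(p,BR,f(v));c+=1-(m&r).sum()/max(1,(m|r).sum())
        return c/len(obs)
    v=v0
    for k in(1,.5,.5):
        r=minimize(cost,v,method='Nelder-Mead',options=dict(initial_simplex=np.vstack([v]+[v+k*sc*e for e in np.eye(6)]),xatol=1e-4,fatol=1e-5,maxiter=500));v=r.x
    return v.round(4),round(r.fun,3)
E
python3 - <<'E'
from h import *
s=telemetry.sense();print(np.array(s['q']).round(2))
a=LY[2];xx=np.array([-np.cos(a),-np.sin(a),0])
G=np.array([.53,.06,0])-.0115*xx+[0,0,.085+.04]
rows(tool(a-np.pi/2,45),G,1)
ps,pt=get_image('side'),get_image('top');o=[]
for p,z in((ps,.09),(pt,.09)):
    r=pick('bracket',p,[.53,.06],z);o.append((p,r))
print(np.degrees(a-np.pi))
print(fit6(o,[.53,.06,.04,a-np.pi,0,0]))
save('s2',cv2.resize(ps['img'][100:292,150:406],(768,576)))
E
```

```text
clock: 5.85
eef_pos: [0.5056, 0.0713, 0.1821]
eef_rot: [0.554, 0.822, 0.075, -0.108]
force: [-0.8, -0.4, -2.4]
finger_gap: 0.0393
finger_force: 60.6
clock: 6.55
eef_pos: [0.5389, 0.0359, 0.16]
eef_rot: [0.516, 0.768, 0.213, -0.315]
force: [0.6, 0.9, -0.9]
finger_gap: 0.0391
finger_force: 60.9
[-0.09  0.56  0.32  1.68 -0.78  1.51  0.9 ]
dist [ 1.1 -0.6  3.2] turn [-0.   0.3  0.1]
[1.6, 0.8, -3.0] [-0.03, 0.33, 0.14]
bracket 0.83 [274. 168.  28.  50.]
bracket 0.65 [235. 173.  32.  28.]
-67.98675105192406
(array([ 0.5281,  0.062 ,  0.037 , -1.1455,  0.0152,  0.0177]), np.float64(0.357))
```

View pics/s2.png

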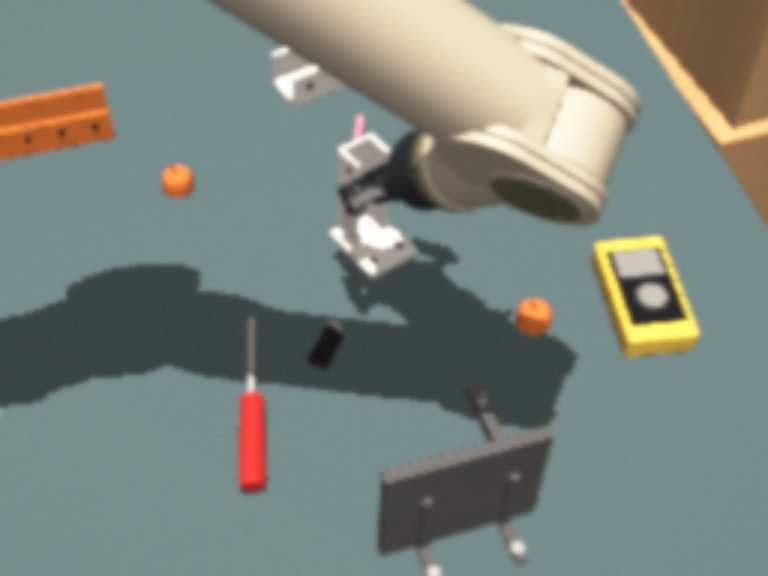

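```bash
python3 -m pendant '[[-7,0,7,0,0.3,0,0],[-7,0,7,0,0,0,0],[-6,0,6,0,0,0,0],[-2,0,2,0,0,0,0],[0,0,0,0,0,0,0],[0,0,0,0,0,0,0]]' 60
python3 -m pendant '[[-0.7,0,0.7,0,0,0,0],[-0.7,0,0.7,0,0,0,0],[0,0,0,0,0,0,0]]' 60
```

```text
clock: 7.35
eef_pos: [0.5391, 0.0347, 0.1279]
eef_rot: [0.516, 0.766, 0.214, -0.318]
force: [0.9, -0.0, -1.4]
finger_gap: 0.0389
finger_force: 60.9
clock: 7.65
eef_pos: [0.5391, 0.0348, 0.126]
eef_rot: [0.516, 0.766, 0.214, -0.318]
force: [0.4, -0.9, -1.9]
finger_gap: 0.0393
finger_force: 60.9
```

```bash
python3 -m pendant '[[-0.7,0,0.7,0,0,0,0],[-0.7,0,0.7,0,0,0,0],[0,0,0,0,0,0,0]]' 60
python3 -m pendant '[[-0.7,0,0.7,0,0,0,0],[0,0,0,0,0,0,0]]' 60
python3 -m pendant '[[-0.7,0,0.7,0,0,0,0],[0,0,0,0,0,0,0]]' 60
```

```text
clock: 7.95
eef_pos: [0.5389, 0.0348, 0.1238]
eef_rot: [0.516, 0.766, 0.214, -0.318]
force: [-0.4, 0.7, -1.2]
finger_gap: 0.0393
finger_force: 60.9
clock: 8.15
eef_pos: [0.539, 0.0348, 0.1229]
eef_rot: [0.516, 0.766, 0.214, -0.318]
force: [-0.2, 0.5, -1.4]
finger_gap: 0.039
finger_force: 61.0
clock: 8.35
eef_pos: [0.5391, 0.0347, 0.1228]
eef_rot: [0.516, 0.766, 0.215, -0.318]
force: [-1.8, -1.4, 5.5]
finger_gap: 0.0391
finger_force: 61.6
```

```bash
python3 -m pendant '[[-0.3,0,0.3,0,0,0,0],[0,0,0,0,0,0,0.6],[0,0,0,0,0,0,0.8],[0,0,0,0,0,0,1],[0,0,0,0,0,0,1],[0,0,0,0,0,0,1]]' 20
python3 -m pendant '[[0,0,-10,0,0,0,1],[0,0,-20,0,0,0,1],[0,0,-30,0,0,0,1],[0,0,-40,0,0,0,1],[0,0,-30,0,0,0,1],[0,0,0,0,0,0,1]]' 20
python3 - <<'E'
from h import *
ps,pt,pw=get_image('side'),get_image('top'),get_image('wrist');o=[]
for p,z in((ps,.06),(pt,.06),(pw,.06)):
    r=pick('bracket',p,[.53,.06],z);o.append((p,r))
for k in([0,1,2],[0],[1],[2]): print(fit([o[i] for i in k],BR,stand,[.53,.06,LY[2]-np.pi]))
f=[(p,pick('fixture',p,[.537,-.225])) for p in(ps,pt,pw)]
for k in([0,1],[0],[1]): print(fit([f[i] for i in k],FX,stand,[.584,-.252,.073]))
save('w3',pw['img'])
E
```

```text
clock: 8.95
eef_pos: [0.539, 0.0348, 0.1215]
eef_rot: [0.516, 0.766, 0.214, -0.318]
force: [-0.2, -0.4, -0.8]
finger_gap: 0.0854
finger_force: 0.0
clock: 9.55
eef_pos: [0.5751, -0.0546, 0.2166]
eef_rot: [0.518, 0.766, 0.215, -0.315]
force: [-0.2, -0.5, -0.0]
finger_gap: 0.0855
finger_force: 0.0
bracket 0.86 [275. 177.  26.  50.]
bracket 0.84 [238. 175.  30.  25.]
bracket 0.98 [254. 206.  65. 144.]
(array([ 0.5285,  0.0598, -1.1896]), np.float64(0.062))
(array([ 0.5281,  0.0587, -1.2412]), np.float64(0.042))
(array([ 0.5277,  0.0583, -1.1752]), np.float64(0.092))
(array([ 0.5287,  0.06  , -1.1837]), np.float64(0.014))
fixture 0.7 [306. 260.  56.  63.]
fixture 0.43 [330. 176.  50.  38.]
(array([ 0.5861, -0.2514,  0.0929]), np.float64(0.565))
(array([ 0.5858, -0.2514,  0.0986]), np.float64(0.136))
(array([ 0.5875, -0.2586,  0.0344]), np.float64(0.994))
```

View pics/w3.png

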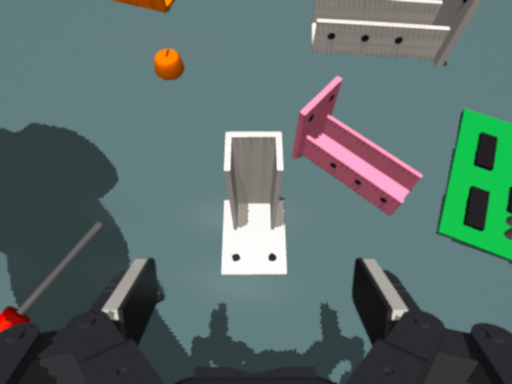

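Run:
```python
from h import *
v=[.5286,.06,-1.186];M=stand(v)
C=M[0]@[-.0215,0,0]+M[1]
t=tool(v[2]+np.pi/2,0)
c=rows(t,C+[0,0,.20],8)
rows(t,C+[0,0,.103],3,c)
```

```text
dist [-52.8 129.8  41. ] turn [ -0.  -45.1   0. ]
[16.5, -0.0, 7.1] [-0.01, -5.64, 0.0]
[17.1, -0.0, 5.9] [-0.01, -5.64, 0.0]
[17.6, -0.0, 4.7] [-0.01, -5.64, 0.0]
[18.0, -0.0, 3.5] [-0.01, -5.64, 0.0]
[18.3, -0.0, 2.2] [-0.01, -5.64, 0.0]
[18.4, -0.0, 1.0] [-0.01, -5.64, 0.0]
[18.4, -0.0, -0.3] [-0.01, -5.64, 0.0]
[18.3, -0.0, -1.6] [-0.01, -5.64, 0.0]
dist [  0.   0. -97.] turn [0. 0. 0.]
[0.0, 0.0, 32.3] [0.0, 0.0, 0.0]
[0.0, 0.0, 32.3] [0.0, 0.0, 0.0]
[0.0, 0.0, 32.3] [0.0, 0.0, 0.0]
```

```bash
python3 -m pendant '[[16.5,0,7,0,-5.64,0,1],[17.1,0,5.9,0,-5.64,0,1],[17.6,0,4.7,0,-5.64,0,1],[18,0,3.5,0,-5.64,0,1],[18.3,0,2.2,0,-5.64,0,1],[18.4,0,1,0,-5.64,0,1],[18.4,0,-0.3,0,-5.64,0,1],[18.3,0,-1.6,0,-5.64,0,1]]' 60
python3 -m pendant '[[0,0,30,0,0,0,1],[0,0,30,0,0,0,1],[0,0,27,0,0,0,1],[0,0,10,0,0,0,1],[0,0,0,0,0,0,1],[0,0,0,0,0,0,0.4],[0,0,0,0,0,0,0.4]]' 60
python3 -m pendant '[[0,0,0,0,0,0,0],[0,0,0,0,0,0,0],[0,0,0,0,0,0,0],[0,0,0,0,0,0,0]]' 60
python3 -m pendant '[[0,0,-5,0,0,0,0],[0,0,-20,0,0,0,0],[0,0,-30,0,0,0,0],[0,0,0,0,0,0,0]]' 60
python3 - <<'E'
from h import *
s=telemetry.sense();print(s['eef_rot'],s['eef_pos'])
F=[.5843,-.2521,.0743];M=stand(F)
# channel-centre target in fixture frame: home (-30,37.5) plus 21.5 in +y ; standoff 20 mm both
H=M[0]@[-.030-.02,.0375+.0215+.02,0]+M[1];print(H)
z=s['eef_pos'][2]-.054
rows(tool(F[2],0),[H[0],H[1],z],10)
E
```

```text
clock: 10.8
eef_pos: [0.5207, 0.0801, 0.255]
eef_rot: [0.559, 0.829, -0.0, 0.002]
force: [-0.2, -0.6, 0.2]
finger_gap: 0.0853
finger_force: 0.0
clock: 11.5
eef_pos: [0.5218, 0.0793, 0.1587]
eef_rot: [0.559, 0.829, 0.001, 0.001]
force: [-0.1, -0.5, 0.3]
finger_gap: 0.0591
finger_force: 0.0
clock: 11.9
eef_pos: [0.5215, 0.0792, 0.1584]
eef_rot: [0.559, 0.829, 0.0, 0.001]
force: [-1.7, -1.2, 5.6]
finger_gap: 0.0395
finger_force: 59.8
clock: 12.3
eef_pos: [0.5227, 0.0794, 0.2163]
eef_rot: [0.559, 0.829, 0.002, 0.002]
force: [1.4, -0.4, -0.9]
finger_gap: 0.0392
finger_force: 61.1
[0.55905201 0.82912689 0.00211899 0.00222879] [0.52274593 0.07942753 0.21625811]
[ 0.52857365 -0.17702954  0.        ]
dist [   5.8 -256.5    0. ] turn [ 0.4  0.  17.8]
[-24.0, -9.1, -0.0] [0.04, 0.0, 1.78]
[-24.3, -8.3, -0.0] [0.04, 0.0, 1.78]
[-24.5, -7.6, -0.0] [0.04, 0.0, 1.78]
[-24.7, -6.8, -0.0] [0.04, 0.0, 1.78]
[-24.9, -6.0, -0.0] [0.04, 0.0, 1.78]
[-25.1, -5.3, -0.0] [0.04, 0.0, 1.78]
[-25.3, -4.5, -0.0] [0.04, 0.0, 1.78]
[-25.4, -3.7, -0.0] [0.04, 0.0, 1.78]
[-25.5, -2.9, -0.0] [0.04, 0.0, 1.78]
[-25.6, -2.1, 0.0] [0.04, 0.0, 1.78]
```

```bash
python3 -m pendant '[[-24,-9,0,0,0,1.78,0],[-24.3,-8.3,0,0,0,1.78,0],[-24.5,-7.6,0,0,0,1.78,0],[-24.7,-6.8,0,0,0,1.78,0],[-24.9,-6,0,0,0,1.78,0],[-25,-5.3,0,0,0,1.78,0],[-25.3,-4.5,0,0,0,1.78,0],[-25.4,-3.7,0,0,0,1.78,0]]' 60
python3 -m pendant '[[-25.5,-2.9,0,0,0,1.78,0],[-25.6,-2,0,0,0,1.78,0],[0,0,0,0,0,0,0],[0,0,20,0,0,0,0],[0,0,20,0,0,0,0],[0,0,14,0,0,0,0],[0,0,0,0,0,0,0],[0,0,0,0,0,0,0]]' 60
python3 - <<'E'
from h import *
F=[.5843,-.2521,.0743];M=stand(F)
pw,pt,ps=[get_image(n) for n in('wrist','top','side')]
a=F[2]-np.pi/2
o=[(p,pick('bracket',p,[.53,-.19],.06)) for p in(ps,pw)]
H=M[0]@[-.05,.0575,0]+M[1];print(H)
for k in([0],[1]):
  if o[k[0]][1] is not None: print(fit([o[i] for i in k],BR,stand,[H[0],H[1],a]))
f=[(p,pick('fixture',p,[.537,-.225])) for p in(pw,pt,ps)]
for k in f: 
  if k[1] is not None: print(fit([k],FX,stand,F))
save('w4',np.hstack([pw['img'],cv2.resize(ps['img'][180:340,240:368],None,fx=2.4,fy=2.4)])[:, :800])
E
```

```text
clock: 13.1
eef_pos: [0.5249, -0.1289, 0.2121]
eef_rot: [0.659, 0.752, -0.001, 0.0]
force: [0.5, 0.3, -2.2]
finger_gap: 0.0394
finger_force: 60.9
clock: 13.9
eef_pos: [0.5266, -0.1779, 0.1582]
eef_rot: [0.681, 0.732, -0.0, 0.0]
force: [0.4, 0.3, -1.2]
finger_gap: 0.0393
finger_force: 64.5
bracket 0.82 [296. 236.  22.  33.]
bracket 0.78 [256. 260. 108. 164.]
[ 0.53016963 -0.19847022  0.        ]
(array([ 0.5301, -0.1945, -1.4116]), np.float64(0.522))
(array([ 0.5288, -0.1987, -1.4991]), np.float64(0.036))
fixture 0.7 [251. 253. 241. 263.]
fixture 0.55 [326. 176.  56.  38.]
fixture 0.83 [305. 265.  59.  65.]
(array([ 0.5863, -0.2516,  0.0761]), np.float64(0.58))
(array([ 0.5867, -0.254 ,  0.0939]), np.float64(0.924))
(array([ 0.5854, -0.2524,  0.0694]), np.float64(0.124))
```

View pics/w4.png

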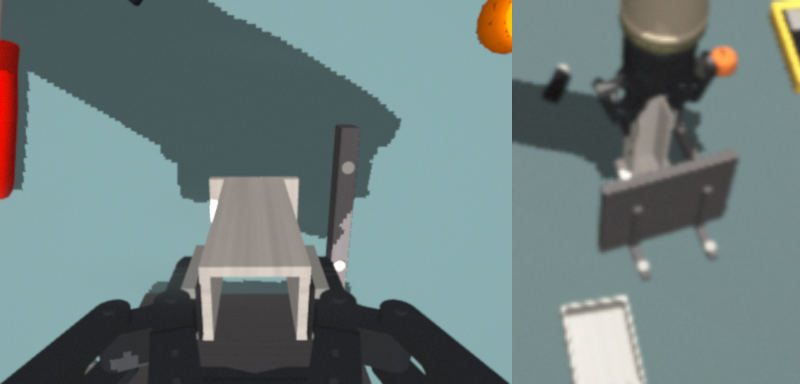

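```bash
python3 -m pendant '[[-5,0,0,0,0,0,0],[-5,0,0,0,0,0,0],[-5,0,0,0,0,0,0],[0,0,0,0,0,0,0],[0,0,0,0,0,0,0]]' 60
for i in 1; do python3 -m pendant '[[-1,0,0,0,0,0,0],[-1,0,0,0,0,0,0],[0,0,0,0,0,0,0]]' 60; done
python3 -m pendant '[[-1,0,0,0,0,0,0],[0,0,0,0,0,0,0],[0,0,0,0,0,0,0]]' 60
python3 -m pendant '[[-1,0,0,0,0,0,0],[0,0,0,0,0,0,0],[0,0,0,0,0,0,0]]' 60
```

```text
clock: 14.8
eef_pos: [0.5281, -0.1924, 0.1585]
eef_rot: [0.681, 0.733, -0.0, 0.0]
force: [-0.2, -0.4, -2.2]
finger_gap: 0.0392
finger_force: 64.5
clock: 15.1
eef_pos: [0.5283, -0.1942, 0.1586]
eef_rot: [0.68, 0.733, -0.0, 0.0]
force: [-0.9, 0.4, -1.9]
finger_gap: 0.0394
finger_force: 64.5
clock: 15.4
eef_pos: [0.5284, -0.1951, 0.1586]
eef_rot: [0.68, 0.733, -0.0, 0.0]
force: [-0.3, 0.3, -2.0]
finger_gap: 0.0388
finger_force: 64.5
clock: 15.7
eef_pos: [0.5284, -0.1962, 0.1586]
eef_rot: [0.681, 0.733, -0.0, 0.0]
force: [-0.2, -0.3, -1.5]
finger_gap: 0.0393
finger_force: 64.5
```

```bash
python3 -m pendant '[[-1,0,0,0,0,0,0],[0,0,0,0,0,0,0],[0,0,0,0,0,0,0]]' 60
python3 -m pendant '[[-1,0,0,0,0,0,0],[0,0,0,0,0,0,0],[0,0,0,0,0,0,0]]' 60
python3 -m pendant '[[-1,0,0,0,0,0,0],[0,0,0,0,0,0,0],[0,0,0,0,0,0,0]]' 60|sed -n 2,4p
python3 -m pendant '[[-1,0,0,0,0,0,0],[0,0,0,0,0,0,0],[0,0,0,0,0,0,0]]' 60|sed -n 2,4p
```

```text
clock: 16.0
eef_pos: [0.5285, -0.197, 0.1585]
eef_rot: [0.68, 0.733, -0.0, 0.0]
force: [-0.5, -0.2, -1.6]
finger_gap: 0.0387
finger_force: 64.4
clock: 16.3
eef_pos: [0.5286, -0.1974, 0.1585]
eef_rot: [0.68, 0.733, 0.0, -0.0]
force: [-1.5, 5.2, 1.0]
finger_gap: 0.0393
finger_force: 64.6
eef_pos: [0.5287, -0.1978, 0.1585]
eef_rot: [0.68, 0.733, 0.0, -0.0]
force: [-0.7, 6.6, 1.8]
eef_pos: [0.5289, -0.1985, 0.1585]
eef_rot: [0.68, 0.733, 0.001, -0.001]
force: [-0.1, 9.3, 1.3]
```

```bash
python3 -m pendant '[[1,0,0,0,0,0,0],[0,5,0,0,0,0,0],[0,5,0,0,0,0,0],[0,4,0,0,0,0,0],[0,2,0,0,0,0,0],[0,0,0,0,0,0,0]]' 60
python3 -m pendant '[[0,1,0,0,0,0,0],[0,1,0,0,0,0,0],[0,0,0,0,0,0,0]]' 60 |sed -n 2,4p
python3 -m pendant '[[0,1,0,0,0,0,0],[0,0,0,0,0,0,0],[0,0,0,0,0,0,0]]' 60|sed -n 2,4p
python3 -m pendant '[[0,1,0,0,0,0,0],[0,0,0,0,0,0,0],[0,0,0,0,0,0,0]]' 60|sed -n 2,4p
```

```text
clock: 17.5
eef_pos: [0.544, -0.1972, 0.1578]
eef_rot: [0.68, 0.733, -0.001, -0.001]
force: [-2.4, 5.1, -1.8]
finger_gap: 0.0393
finger_force: 64.3
eef_pos: [0.5457, -0.197, 0.1577]
eef_rot: [0.681, 0.733, -0.001, -0.001]
force: [-3.9, 5.4, -2.6]
eef_pos: [0.5467, -0.197, 0.1578]
eef_rot: [0.681, 0.733, -0.001, -0.001]
force: [-3.5, 4.4, -2.0]
eef_pos: [0.5477, -0.1969, 0.1577]
eef_rot: [0.681, 0.733, -0.001, -0.001]
force: [-2.8, 5.3, -2.4]
```

```bash
python3 -m pendant '[[0,1,0,0,0,0,0],[0,0,0,0,0,0,0],[0,1,0,0,0,0,0],[0,0,0,0,0,0,0]]' 60|sed -n 2,4p
python3 -m pendant '[[0,1,0,0,0,0,0],[0,0,0,0,0,0,0],[0,0,0,0,0,0,0]]' 60|sed -n 2,4p
python3 -m pendant '[[0,1,0,0,0,0,0],[0,0,0,0,0,0,0],[0,0,0,0,0,0,0]]' 60|sed -n 2,4p
python3 -m pendant '[[0,1,0,0,0,0,0],[0,0,0,0,0,0,0],[0,0,0,0,0,0,0]]' 60|sed -n 2,4p
```

```text
eef_pos: [0.5497, -0.1968, 0.1578]
eef_rot: [0.681, 0.733, -0.001, -0.001]
force: [-3.5, 5.0, -2.0]
eef_pos: [0.5507, -0.1967, 0.1577]
eef_rot: [0.68, 0.733, -0.001, -0.001]
force: [-2.8, 5.2, -2.4]
eef_pos: [0.5516, -0.1966, 0.1578]
eef_rot: [0.681, 0.733, -0.001, -0.001]
force: [-3.7, 5.1, -1.8]
eef_pos: [0.552, -0.1966, 0.1577]
eef_rot: [0.681, 0.733, -0.001, -0.002]
force: [-6.1, 5.6, 1.1]
```

```bash
python3 -m pendant '[[0,1,0,0,0,0,0],[0,1,0,0,0,0,0],[-1,0,0,0,0,0,0],[-1,0,0,0,0,0,0],[0,0,0,0,0,0,0],[0,0,0.5,0,0,0,0],[0,0,0,0,0,0,0]]' 60
python3 -m pendant '[[0,0,0,0,0,0,0.55],[0,0,0,0,0,0,0.55],[0,0,0,0,0,0,0.55],[0,0,0,0,0,0,0.55]]' 20
python3 -m pendant '[[0,0,-15,0,0,0,0.55],[0,0,-30,0,0,0,0.55],[20,0,-40,0,0,0,0.55],[40,0,-30,0,0,0,0.55],[50,0,0,0,0,0,0.55],[0,0,0,0,0,0,0.55],[0,0,0,0,0,0,0.55]]' 20
python3 - <<'E'
from h import *
F=[.5843,-.2521,.0743];M=stand(F);a=F[2]-np.pi/2
pw,pt,ps=[get_image(n) for n in('wrist','top','side')]
H=M[0]@[-.03,.0375,0]+M[1];print(H,a)
for p in(pw,pt,ps):
  r=pick('bracket',p,H[:2],.06)
  if r is not None: print(fit([(p,r)],BR,stand,[H[0],H[1],a]))
save('w5',pw['img'])
E
```

```text
clock: 20.4
eef_pos: [0.5528, -0.1973, 0.1577]
eef_rot: [0.681, 0.733, -0.001, -0.004]
force: [-17.3, 13.5, 17.0]
finger_gap: 0.039
finger_force: 66.8
clock: 20.8
eef_pos: [0.5559, -0.1997, 0.1582]
eef_rot: [0.681, 0.733, -0.0, 0.001]
force: [-0.8, 0.3, 1.3]
finger_gap: 0.047
finger_force: 0.4
clock: 21.5
eef_pos: [0.5479, -0.0882, 0.2741]
eef_rot: [0.679, 0.734, 0.0, 0.001]
force: [0.5, -0.8, -0.1]
finger_gap: 0.0474
finger_force: 0.0
[ 0.55159908 -0.21693041  0.        ] -1.4964963267948965
bracket 0.76 [250. 292.  56. 101.]
(array([ 0.553 , -0.2155, -1.4991]), np.float64(0.034))
bracket 0.68 [331. 169.  14.  21.]
(array([ 0.5491, -0.2459, -1.0775]), np.float64(0.58))
bracket 0.87 [308. 237.  23.  32.]
(array([ 0.5533, -0.2108, -1.5583]), np.float64(0.539))
```

View pics/w5.png

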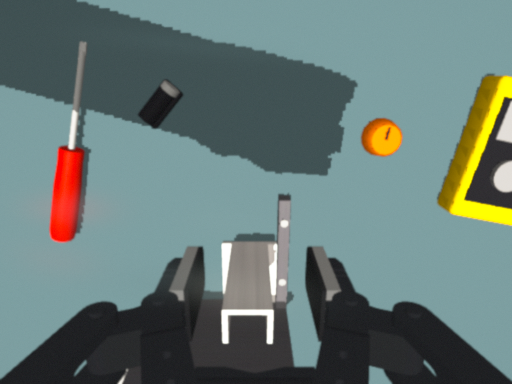

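Run:
```python
from h import *
t=tool(.0743,-45)
c=rows(t,[.546,-.11,.12],7,off=.073)
c=rows(t,[.547,-.145,.016],3,c,off=.073)
```

```text
dist [  -5.3   32.  -101.3] turn [ -0.1 -44.9  -0.1]
[5.4, -0.4, 11.9] [-0.01, -6.42, -0.02]
[6.7, -0.4, 12.1] [-0.01, -6.42, -0.02]
[8.0, -0.4, 12.2] [-0.01, -6.42, -0.02]
[9.3, -0.4, 12.1] [-0.01, -6.42, -0.02]
[10.6, -0.4, 11.9] [-0.01, -6.42, -0.02]
[11.9, -0.4, 11.6] [-0.01, -6.42, -0.02]
[13.1, -0.4, 11.1] [-0.01, -6.42, -0.02]
dist [   1.  -35. -104.] turn [0. 0. 0.]
[16.3, -0.5, 32.8] [0.0, 0.0, 0.0]
[16.3, -0.5, 32.8] [0.0, 0.0, 0.0]
[16.3, -0.5, 32.8] [0.0, 0.0, 0.0]
```

```bash
python3 -m pendant '[[5.4,-0.4,12,0,-6.42,0,0],[6.7,-0.4,12,0,-6.42,0,0],[8,-0.4,12,0,-6.42,0,0],[9.3,-0.4,12,0,-6.42,0,0],[10.6,-0.4,12,0,-6.42,0,0],[12,-0.4,11.6,0,-6.42,0,0],[13,-0.4,11,0,-6.42,0,0],[0,0,0,0,0,0,0]]' 40
python3 -m pendant '[[16.3,-0.5,32.8,0,0,0,0],[16.3,-0.5,32.8,0,0,0,0],[16.3,-0.5,32.8,0,0,0,0],[0,0,0,0,0,0,0],[-5,0,5,0,0,0,0],[-5,0,5,0,0,0,0],[-2,0,2,0,0,0,0],[0,0,0,0,0,0,0]]'
python3 -m pendant '[[-0.7,0,0.7,0,0,0,0],[-0.7,0,0.7,0,0,0,0],[0,0,0,0,0,0,0]]'|sed -n 2,4p
```

```text
clock: 22.6
eef_pos: [0.5413, -0.0552, 0.1689]
eef_rot: [0.626, 0.679, -0.263, 0.28]
force: [0.5, 1.3, -0.6]
finger_gap: 0.0001
finger_force: 0.0
clock: 23.4
eef_pos: [0.5453, -0.1097, 0.0691]
eef_rot: [0.629, 0.677, -0.259, 0.281]
force: [-1.1, -0.1, 0.1]
finger_gap: 0.0002
finger_force: 0.0
eef_pos: [0.545, -0.1111, 0.068]
eef_rot: [0.629, 0.677, -0.26, 0.28]
force: [-0.1, 0.2, 0.3]
```

```bash
python3 -m pendant '[[-0.7,0,0.7,0,0,0,0],[-0.7,0,0.7,0,0,0,0],[-0.7,0,0.7,0,0,0,0],[0,0,0,0,0,0,0]]'|sed -n 2,4p
for k in 1 ; do python3 -m pendant '[[-0.7,0,0.7,0,0,0,0],[-0.7,0,0.7,0,0,0,0],[0,0,0,0,0,0,0],[0,0,0,0,0,0,0]]'|sed -n 2,4p;done
python3 -m pendant '[[-0.7,0,0.7,0,0,0,0],[0,0,0,0,0,0,0],[0,0,0,0,0,0,0]]'|sed -n 2,4p
python3 -m pendant '[[-0.7,0,0.7,0,0,0,0],[0,0,0,0,0,0,0],[0,0,0,0,0,0,0]]'|sed -n 2,4p
```

```text
eef_pos: [0.5451, -0.1144, 0.0679]
eef_rot: [0.629, 0.677, -0.26, 0.28]
force: [0.5, -0.1, 0.4]
eef_pos: [0.5453, -0.1163, 0.0679]
eef_rot: [0.629, 0.677, -0.26, 0.28]
force: [-0.2, -0.1, 0.1]
eef_pos: [0.5454, -0.1172, 0.0679]
eef_rot: [0.629, 0.677, -0.26, 0.28]
force: [0.3, 0.8, 0.6]
eef_pos: [0.5455, -0.1182, 0.0679]
eef_rot: [0.629, 0.677, -0.26, 0.28]
force: [0.1, 0.6, 0.6]
```

```bash
for k in 1; do python3 -m pendant '[[-0.7,0,0.7,0,0,0,0],[0,0,0,0,0,0,0],[0,0,0,0,0,0,0]]'|sed -n 2,4p;done
python3 -m pendant '[[-0.7,0,0.7,0,0,0,0],[0,0,0,0,0,0,0],[0,0,0,0,0,0,0]]'|sed -n 2,4p
python3 -m pendant '[[-0.7,0,0.7,0,0,0,0],[0,0,0,0,0,0,0],[0,0,0,0,0,0,0]]'|sed -n 2,4p
```

```text
eef_pos: [0.5455, -0.1192, 0.0679]
eef_rot: [0.629, 0.677, -0.26, 0.28]
force: [-1.1, -0.4, -0.2]
eef_pos: [0.5456, -0.1202, 0.0679]
eef_rot: [0.629, 0.677, -0.26, 0.28]
force: [-0.8, -0.4, 0.5]
eef_pos: [0.5458, -0.1209, 0.0679]
eef_rot: [0.629, 0.677, -0.26, 0.28]
force: [0.2, 1.3, 0.1]
```

```bash
python3 -m pendant '[[-0.7,0,0.7,0,0,0,0],[0,0,0,0,0,0,0],[0,0,0,0,0,0,0]]'|sed -n 2,4p
python3 -m pendant '[[-0.7,0,0.7,0,0,0,0],[0,0,0,0,0,0,0],[0,0,0,0,0,0,0]]'|sed -n 2,4p
```

```text
eef_pos: [0.5459, -0.1211, 0.0678]
eef_rot: [0.629, 0.677, -0.26, 0.28]
force: [-1.9, 6.7, 3.0]
eef_pos: [0.546, -0.1212, 0.0677]
eef_rot: [0.628, 0.678, -0.259, 0.28]
force: [-5.5, 11.8, 6.5]
```

```bash
python3 -m pendant '[[10,0,-10,0,0,0,0],[15,0,-15,0,0,0,0],[0,0,-40,0,0,0,0],[-20,0,-40,0,0,0,0],[-20,0,-30,0,0,0,0],[0,0,0,0,0,0,0]]'
python3 - <<'E'
from h import *
F=[.5855,-.2525,.0743];M=stand(F)
p=get_image('wrist');save('w6',p['img']);H=M[0]@[-.03,.0375,0]+M[1]
r=pick('bracket',p,H[:2],.06)
if r is not None: print(H,fit([(p,r)],BR,stand,[H[0],H[1],F[2]-np.pi/2]))
t=tool(F[2],0)*R.from_rotvec([np.radians(-40),0,0])
A=M[0]@[-.11,.059,0]+M[1];B=M[0]@[-.085,.059,0]+M[1]
c=rows(t,A+[0,0,.16],9,off=.073)
c=rows(t,B+[0,0,.014],4,c,off=.073)
print(B)
E
```

```text
clock: 27.2
eef_pos: [0.5414, -0.0354, 0.1779]
eef_rot: [0.629, 0.677, -0.257, 0.282]
force: [0.3, -0.5, -0.6]
finger_gap: 0.0006
finger_force: 0.0
bracket 0.83 [251. 207.  66. 109.]
[ 0.55279908 -0.21733041  0.        ] (array([ 0.5528, -0.2174, -1.4985]), np.float64(0.298))
dist [-115.  -168.4   41.6] turn [-37.8  43.   15.7]
[-17.4, -14.4, 5.9] [-4.2, 4.78, 1.74]
[-18.1, -14.4, 4.3] [-4.2, 4.78, 1.74]
[-18.6, -14.2, 2.6] [-4.2, 4.78, 1.74]
[-19.0, -13.9, 0.9] [-4.2, 4.78, 1.74]
[-19.2, -13.5, -0.8] [-4.2, 4.78, 1.74]
[-19.3, -12.9, -2.4] [-4.2, 4.78, 1.74]
[-19.2, -12.3, -4.1] [-4.2, 4.78, 1.74]
[-18.9, -11.5, -5.6] [-4.2, 4.78, 1.74]
[-18.5, -10.6, -7.1] [-4.2, 4.78, 1.74]
dist [  24.9    1.9 -146. ] turn [0. 0. 0.]
[-0.0, -18.7, 32.0] [0.0, 0.0, 0.0]
[0.0, -18.7, 32.0] [0.0, 0.0, 0.0]
[-0.0, -18.7, 32.0] [0.0, 0.0, 0.0]
[-0.0, -18.7, 32.0] [0.0, 0.0, 0.0]
[ 0.49635485 -0.19997247  0.        ]
```

View pics/w6.png

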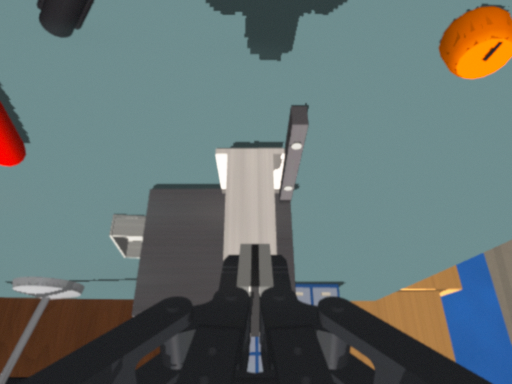

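```bash
python3 -m pendant '[[-17.4,-14.4,5.9,-4.2,4.78,1.74,0],[-18.1,-14.4,4.3,-4.2,4.78,1.74,0],[-18.6,-14.2,2.6,-4.2,4.78,1.74,0],[-19,-13.9,0.9,-4.2,4.78,1.74,0],[-19.2,-13.5,-0.8,-4.2,4.78,1.74,0],[-19.3,-12.9,-2.4,-4.2,4.78,1.74,0],[-19.2,-12.3,-4.1,-4.2,4.78,1.74,0],[-18.9,-11.5,-5.6,-4.2,4.78,1.74,0]]'
python3 -m pendant '[[-18.5,-10.6,-7,-4.2,4.78,1.74,0],[0,0,0,0,0,0,0],[0,0,0,0,0,0,0]]'
python3 - <<'E'
from h import *
F=[.5855,-.2525,.0743];M=stand(F)
t=tool(F[2],0)*R.from_rotvec([np.radians(-40),0,0])
B=M[0]@[-.085,.059,0]+M[1]
c=rows(t,B+[0,0,.014],4,off=.073)
s=telemetry.sense();print(np.array(s['q']).round(2))
E
```

```text
clock: 28.1
eef_pos: [0.4357, -0.1868, 0.214]
eef_rot: [0.647, 0.697, 0.193, 0.241]
force: [0.3, 0.5, -0.3]
finger_gap: -0.0003
finger_force: 0.0
clock: 28.4
eef_pos: [0.4292, -0.1942, 0.2126]
eef_rot: [0.645, 0.696, 0.217, 0.231]
force: [0.3, -0.1, -0.0]
finger_gap: -0.0001
finger_force: 0.0
dist [  20.3   -9.2 -142.6] turn [-3.1  2.3  0.9]
[-1.1, -17.5, 31.5] [-0.78, 0.58, 0.23]
[-1.5, -17.9, 31.3] [-0.78, 0.58, 0.23]
[-1.9, -18.3, 31.0] [-0.78, 0.58, 0.23]
[-2.3, -18.8, 30.8] [-0.78, 0.58, 0.23]
[-0.58 -0.49  0.94  2.38  0.31  0.48  0.26]
```

Run:
```python
from h import *
F=[.5855,-.2525,.0743];M=stand(F)
t=tool(F[2],0)*R.from_rotvec([np.radians(-30),0,0])
B=M[0]@[-.085,.059,0]+M[1]
c=rows(t,B+[0,0,.06],4,off=.073)
```

```text
dist [ 30.7  -8.5 -89.3] turn [6.9 2.4 0.7]
[-1.7, -7.4, 22.4] [1.72, 0.59, 0.18]
[-1.9, -6.7, 22.6] [1.72, 0.59, 0.18]
[-2.2, -6.1, 22.9] [1.72, 0.59, 0.18]
[-2.4, -5.4, 23.1] [1.72, 0.59, 0.18]
```

```bash
python3 -m pendant '[[-1.7,-7.4,22.4,1.72,0.59,0.18,0],[-1.9,-6.7,22.6,1.72,0.59,0.18,0],[-2.2,-6,22.9,1.72,0.59,0.18,0],[-2.4,-5.4,23,1.72,0.59,0.18,0],[0,0,0,0,0,0,0],[0,0,0,0,0,0,0]]'
python3 - <<'E'
from h import *
F=[.5855,-.2525,.0743];M=stand(F)
t=tool(F[2],0)*R.from_rotvec([np.radians(-30),0,0])
B=M[0]@[-.085,.059,0]+M[1]
c=rows(t,B+[0,0,.015],2,off=.073)
c=rows(t,M[0]@[-.066,.059,0.015]+M[1],4,c,off=.073)
s=telemetry.sense();print(np.array(s['q']).round(2))
E
```

```text
clock: 29.0
eef_pos: [0.444, -0.195, 0.1457]
eef_rot: [0.655, 0.71, 0.19, 0.176]
force: [-0.0, -0.3, 0.9]
finger_gap: -0.0002
finger_force: 0.0
dist [ 16.   -7.7 -67.4] turn [ 0.  -0.1  0.4]
[-4.4, -10.2, 33.0] [0.01, -0.05, 0.19]
[-4.4, -10.2, 33.0] [0.01, -0.05, 0.19]
dist [18.9  1.4  0. ] turn [0. 0. 0.]
[0.0, 4.1, 2.4] [0.0, 0.0, 0.0]
[0.0, 4.1, 2.4] [0.0, 0.0, 0.0]
[0.0, 4.1, 2.4] [0.0, 0.0, 0.0]
[0.0, 4.1, 2.4] [0.0, 0.0, 0.0]
[-0.85 -0.2   1.29  2.34 -0.18  0.42  0.72]
```

```bash
python3 -m pendant '[[0,0,-30,0,0,0,0],[0,0,-40,0,0,0,0],[0,0,-30,0,0,0,0],[0,0,0,0,0,0,0]]'
python3 - <<'E'
from h import *
c=rows(tool(.0743,-20),[.535,-.12,.20],8,off=.073)
s=telemetry.sense();print(np.array(s['q']).round(2))
E
```

```text
clock: 29.4
eef_pos: [0.4087, -0.1997, 0.2107]
eef_rot: [0.656, 0.708, 0.196, 0.176]
force: [1.0, 0.3, 0.7]
finger_gap: 0.0
finger_force: 0.0
dist [124.4 104.6  57.9] turn [ 30.3 -20.1  -5.2]
[11.9, 18.3, 0.7] [3.79, -2.51, -0.65]
[11.7, 18.4, -0.6] [3.79, -2.51, -0.65]
[11.5, 18.4, -1.8] [3.79, -2.51, -0.65]
[11.2, 18.3, -3.1] [3.79, -2.51, -0.65]
[10.9, 18.1, -4.3] [3.79, -2.51, -0.65]
[10.5, 17.9, -5.5] [3.79, -2.51, -0.65]
[10.1, 17.6, -6.7] [3.79, -2.51, -0.65]
[9.7, 17.1, -7.8] [3.79, -2.51, -0.65]
[-0.41 -0.37  0.84  2.33  0.    0.6   0.53]
```

```bash
python3 -m pendant '[[12,18.3,0.7,3.79,-2.51,-0.65,0],[11.7,18.4,-0.6,3.79,-2.51,-0.65,0],[11.5,18.4,-1.8,3.79,-2.51,-0.65,0],[11.2,18.3,-3,3.79,-2.51,-0.65,0],[11,18,-4.3,3.79,-2.51,-0.65,0],[10.5,18,-5.5,3.79,-2.51,-0.65,0],[10,17.6,-6.7,3.79,-2.51,-0.65,0],[9.7,17,-7.8,3.79,-2.51,-0.65,0]]'
python3 -m pendant '[[0,0,0,0,0,0,0],[0,0,0,0,0,0,0]]'|head -2
python3 - <<'E'
from h import *
F=[.5855,-.2525,.0743];M=stand(F)
p=get_image('wrist');H=M[0]@[-.03,.0375,0]+M[1]
r=pick('bracket',p,H[:2],.06);v,_=fit([(p,r)],BR,stand,[H[0],H[1],F[2]-np.pi/2]);print(v,_)
c0,r0=proj(p,[[v[0],v[1],.03]])[0].astype(int);c0=np.clip(c0,64,448);r0=np.clip(r0,48,336);print(c0,r0)
im=cv2.resize(p['img'][r0-48:r0+48,c0-64:c0+64],(768,576),interpolation=cv2.INTER_CUBIC);save('w7',im)
E
```

```text
clock: 30.2
eef_pos: [0.5346, -0.0925, 0.2661]
eef_rot: [0.669, 0.722, -0.121, 0.128]
force: [0.3, -0.1, -0.0]
finger_gap: -0.0002
finger_force: 0.0
clock: 30.4
eef_pos: [0.5339, -0.0925, 0.2648]
bracket 0.72 [265. 208.  57. 110.]
[ 0.5532 -0.2161 -1.502 ] 0.048
263 199
```

View pics/w7.png

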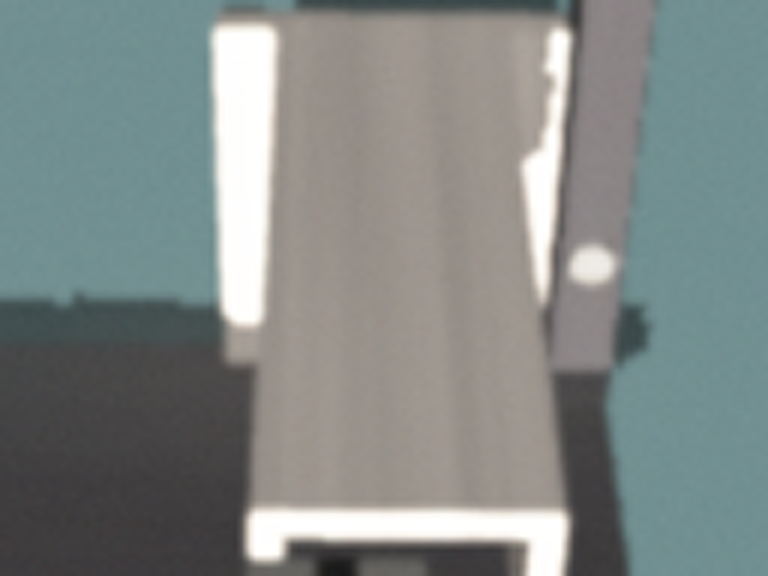

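```bash
python3 -c "
from cell import close_job;print(close_job())"
```

```text
the job is handed in; nothing more can be done
None
```

The bracket was stood upright on the open bench and released. I then gripped it again and pushed it into the fixture's corner. It stands there with no visible gap at the tall plate or the low fence. The other things were left alone, and the job was handed in at about 30 s.

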